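# Stow the service kit in its foam inserts

## Task

Put the service kit away: set the multimeter, the red screwdriver, the yellow tape measure and the roll of green tape each into the black foam insert whose yellow-floored opening matches its outline. Each must lie flat on the floor of its opening, the multimeter with its face up, the tape measure standing as it stood, the screwdriver with its handle in the wide end and its blade along the narrow channel; do not drop anything from a height; let go of them all at the end.

Things in the scene. Friction and masses are not known exactly. Their poses are not given: they have to be found in the camera images.
- multimeter_center (a point): Orange and black multimeter lying on its back, loose. Body a box 132 mm (own x) by 62 mm (own y) by 28 mm high, with a rotary knob that rises to 41 mm near the middle, 8 mm to own -x of it. The point is the centre of the body, 14 mm above its underside; z up. Grip it across the 62 mm; about 0.28 kg. Either end may go to either end of its insert.
- screwdriver_handle (a point): Centre of the red handle of the loose screwdriver lying on the open bench (other screwdrivers in the wooden tray do not belong to the job). The handle is 98 mm long (own y) and 28 mm across, the point half-way up it (14 mm above the underside); the thin blade goes to own -y, its tip 147 mm from the point. Whole tool 196 mm, about 0.085 kg. Grip the handle here, across own x.
- screwdriver_tip (a point): Tip of the screwdriver's blade, on its axis, 14 mm above the bench as it lies.
- tape_measure_center (a point): Yellow and black tape measure, standing on its base, loose: 36 mm (own x) by 74 mm (own y) by 62 mm high. The point is its centre, 31 mm above its underside; z up. Grip it across the 36 mm. Either end may go to either end of its insert.
- tape_roll_center (a point): Roll of green insulating tape lying flat, loose: round, 64 mm across, 19 mm high; its middle cannot be entered. The point is its centre, 9.5 mm above its underside; z up. Grip it across the outside; any yaw will do.
- insert_multimeter: Foam insert of the multimeter, 164 mm (own x) by 94 mm (own y), with one rectangular opening 148 mm (own x) by 78 mm (own y), centred. Fixed black foam 10 mm thick; the opening is 6 mm deep, its yellow floor 4 mm above the underside. Origin: centre of the underside; z up.
- insert_screwdriver: Foam insert of the screwdriver, 62 mm (own x) by 228 mm (own y). Its opening is a handle pocket 45 mm wide from own y = -11 to +106 mm, running on into a blade channel 24 mm wide from own y = -106 to -11 mm. The middle of the handle belongs at own y = +49 mm, the blade to own -y. Fixed black foam 10 mm thick; the opening is 6 mm deep, its yellow floor 4 mm above the underside. Origin: centre of the underside; z up.
- insert_tape_measure: Foam insert of the tape measure, 68 mm (own x) by 106 mm (own y), with one rectangular opening 52 mm (own x) by 90 mm (own y), centred. Fixed black foam 10 mm thick; the opening is 6 mm deep, its yellow floor 4 mm above the underside. Origin: centre of the underside; z up.
- insert_tape_roll: Foam insert of the tape roll, 96 mm square, with one round opening 80 mm across, centred. Fixed black foam 10 mm thick; the opening is 6 mm deep, its yellow floor 4 mm above the underside. Origin: centre of the underside; z up.
Mind the look-alikes: they are no part of the job. Leave any blue look-alike of the part that bears tape_roll_center alone.

How it is judged:
At the end, for the whole second after the job is handed in: Each of the four things lies in its own insert, flat on the floor of the opening (height within about 3 mm, tilt under 0.08 rad), its centre within 14 mm of the opening's centre (the screwdriver's handle within 16 mm along the pocket, blade in the channel), at rest and not touched by the fingers (horizontal distance between multimeter_center and insert_multimeter below 0.014 m and z of multimeter_center in the frame of insert_multimeter between 0.015 and 0.0215 m and angle between each of multimeter_center, tape_measure_center, tape_roll_center's own z axis and vertical below 0.08 rad and linear speed of each of multimeter, tape_measure, tape_roll, screwdriver below 0.02 m/s and contact force between the fingers and multimeter below 0.05 N and horizontal distance between tape_measure_center and insert_tape_measure below 0.014 m and z of tape_measure_center in the frame of insert_tape_measure between 0.032 and 0.0385 m and contact force between the fingers and tape_measure below 0.05 N and horizontal distance between tape_roll_center and insert_tape_roll below 0.014 m and z of tape_roll_center in the frame of insert_tape_roll between 0.0105 and 0.017 m and contact force between the fingers and tape_roll below 0.05 N and x of screwdriver_handle in the frame of insert_screwdriver between -0.014 and 0.014 m and y of screwdriver_handle in the frame of insert_screwdriver between 0.033 and 0.065 m and z of screwdriver_handle in the frame of insert_screwdriver between 0.013 and 0.0235 m and y of screwdriver_tip in the frame of insert_screwdriver below -0.075 m and z of screwdriver_tip in the frame of insert_screwdriver below 0.027 m and contact force between the fingers and screwdriver below 0.05 N).
It fails at once if the multimeter is dropped: it falls freely faster than 0.7 m/s (about 25 mm of fall) (contact force between the fingers and multimeter below 0.05 N and linear speed of multimeter above 0.7 m/s).
It fails at once if the screwdriver is dropped: it falls freely faster than 0.7 m/s (about 25 mm of fall) (contact force between the fingers and screwdriver below 0.05 N and linear speed of screwdriver above 0.7 m/s).
It fails at once if the tape measure is dropped: it falls freely faster than 0.7 m/s (about 25 mm of fall) (contact force between the fingers and tape_measure below 0.05 N and linear speed of tape_measure above 0.7 m/s).
It fails at once if the tape roll is dropped: it falls freely faster than 0.7 m/s (about 25 mm of fall) (contact force between the fingers and tape_roll below 0.05 N and linear speed of tape_roll above 0.7 m/s).
It also fails if it takes over 115 s, if anything falls off the work surface, if the arm or the gripper's body presses on something with over 40 N, if the wrist force passes 120 N, or if a joint passes its speed limit or range.

## Robot

A 7-joint arm with a two-finger parallel gripper is mounted at the origin on a cart in front of the work surface, level with it; the furniture and walls round the work are solid. World frame = base frame: x ahead of the robot, y to its left, z up, the work surface at z = 0. Lengths are in m, angles in rad, forces in N, time in s.
With the tool pointing down it reaches from about 0.4 to 0.85 m from the base axis. Payload 10.4 kg.
Tool frame: the origin (TCP) lies at the very end of the fingers, on their centre line; the grasp point (between the pads) lies 19 mm behind it; z points along the fingers, y is the line along which they close (so a half turn about z gives the same grasp; the last joint's range is limited). The gripper opens to 87 mm and grips with 3 to 60 N. Pads are 19 mm wide; open, the fingers measure 117 mm over their backs; the gripper's body (75 mm by 190 mm) begins 51 mm behind the grasp point.
Start: joints at [1.209, 0.332, -0.065, 1.46, 0.022, 1.35, -0.088], TCP at [0.208, -0.589, 0.223] pointing down, gripper open.
Joint ranges: [-2.6, 2.6], [-0.5, 2.12], [-1.47, 1.34], [0.16, 2.42], [-1.27, 4.41], [0.06, 2.06], [-2.6, 2.6]. Speed limits (rad/s): [2.22, 2.22, 2.79, 2.79, 3.14, 3.14, 3.14].

## Interface

Orientations are given as a unit quaternion [w, x, y, z].
In Python, from station import r gives the robot as it stands. Calls block until the motion is done:
- r.move_ptp(position, orientation): joint-space move of the TCP to a pose.
- r.move_straight(position, rotation=None, rate=0.15, contact_N=None): straight line of the TCP; rotation=None keeps the orientation; rate is the mean speed in m/s. With contact_N (N) it stops when the force on the tool has changed by that much, and returns True; else False.
- r.goto_joints(angles): joint-space move.
- r.move_gripper(opening, effort=None): finger opening in m; effort is the grip in N (None keeps the last); returns when the fingers have stopped.
- r.wait(seconds).
- r.ik(position, orientation): joint angles nearest the present ones, or None.
- r.observe(): the state.
- r.grab_frame(name): name is "scene" or "side" or "wrist"; returns a dict with "img" (480x640x3 uint8, red, green, blue), "depth" (480x640 float32, m along the optical axis (not along the pixel's ray), 0 where there is no reading), "fovy" (degrees; the focal length in pixels is half the picture's height over the tangent of half this angle, whatever the lens; pixels are square), "cx", "cy" (the principal point, pixels), "k1" (the pictures are not rectified: a ray, as slopes to the right and down, at radius r is drawn at 1 + k1 r^2 times it, then the intrinsics apply), "xyz" and "orientation" of the camera in the world. Camera axes: x right, y down, z forward; pixel columns grow to the right and rows downward; lengths in m; the calibration is good to about 2 mm. A picture is of the moment at which its call begins.
A pose or a line that the arm cannot do raises r.IKError and nothing moves.
- r.hand_in(): hands the job in; it is judged then, once.
The state is a dict: "time_s": time; "joint_pos": joint angles; "dq": joint speeds; "tau": joint torques, N m; "ee_pos": TCP position; "eef_rot": TCP orientation; "wrist_force": force on the tool from outside, world axes, zero at the start; "torque": the same for the moment, N m; "opening": finger opening in m; "gripper_force": force on a finger pad.
Only numpy, scipy, OpenCV 4.12 (cv2) and the standard library are available. Lean on these libraries where they do the work, as an engineer would, in place of code of your own. Each camera call takes 0.05 s, during which the arm holds its last target. There are 200 camera calls.

## Working session

There is one attempt and no reset: what is moved stays moved. The work goes in short steps, each a Python script; the robot and the scene stay as the last script left them, time stands still between calls to the robot, and variables do not carry over. Pictures are saved under pics/ and viewed, at most 14 in all, crops included, and the job is handed in when it is done.

```bash
ls; mkdir -p pics; cat > h.py <<'E'
import numpy as np, cv2
from scipy.spatial.transform import Rotation as R
def save(f,fn): cv2.imwrite(fn,f["img"][:,:,::-1])
def rot(f):
    q=f["orientation"]; return R.from_quat([q[1],q[2],q[3],q[0]]).as_matrix()
def rays(f,uv):
    uv=np.atleast_2d(np.asarray(uv,float)); F=240/np.tan(np.radians(f["fovy"])/2)
    d=(uv-[f["cx"],f["cy"]])/F; s=d.copy()
    for _ in range(20): s=d/(1+f["k1"]*(s**2).sum(1,keepdims=True))
    return np.c_[s,np.ones(len(s))]
def onplane(f,uv,z):
    d=rays(f,uv)@rot(f).T; p=np.asarray(f["xyz"]); return p+d*((z-p[2])/d[:,2])[:,None]
def cloud(f):
    v,u=np.mgrid[:480,:640]; d=rays(f,np.c_[u.ravel(),v.ravel()])*f["depth"].reshape(-1,1)
    return (d@rot(f).T+f["xyz"]).reshape(480,640,3)
E
python3 - <<'E'
from station import r
from h import *
import pickle
print(r.observe())
for n in("scene","side","wrist"):
    f=r.grab_frame(n); save(f,f"pics/{n}0.png"); pickle.dump(f,open(n+"0.pkl","wb"))
    print(n,f["fovy"],f["cx"],f["cy"],f["k1"],f["xyz"],f["orientation"])
E
```

```text
pics
{'time_s': 0.0, 'joint_pos': array([ 1.20940638,  0.33286364, -0.06468511,  1.46093454,  0.0215998 ,
        1.34987907, -0.08851418]), 'dq': array([-0.00062927,  0.00115268, -0.0011826 , -0.00023531,  0.00181179,
       -0.00037471, -0.00142068]), 'tau': array([-9.97892203e-04, -6.23255181e+01,  2.37148470e-02, -3.89895952e+01,
       -6.15258445e-02,  3.97784798e-02,  1.80192037e-04]), 'ee_pos': array([ 0.20757754, -0.58912218,  0.22176227]), 'eef_rot': array([-6.78088505e-04,  9.85687338e-01,  1.68582295e-01, -1.50655219e-04]), 'wrist_force': array([-0.053019  ,  0.15703052, -0.71986474]), 'torque': array([ 0.04981736, -0.05290647, -0.03353551]), 'gripper_force': 0.0, 'opening': 0.08721916474043476}
scene 46.741282740215254 320.34597227615865 242.17049750189383 -0.1069854716257736 [-0.22050015  0.63602594  0.90826808] [ 0.1696923  -0.39455704  0.82288981 -0.37199681]
side 52.19960214588001 313.2037378395982 248.3302353407705 -0.045656437176611955 [0.31294767 0.81123146 0.77025785] [ 0.05540289 -0.10798958  0.90215315 -0.4139909 ]
wrist 68.29750961154176 320.8982485940553 235.41193599989987 -0.04301005688623337 [ 0.27391783 -0.56561184  0.38290535] [ 0.10470099  0.80949135 -0.57278039 -0.07539287]
```

View pics/scene0.png

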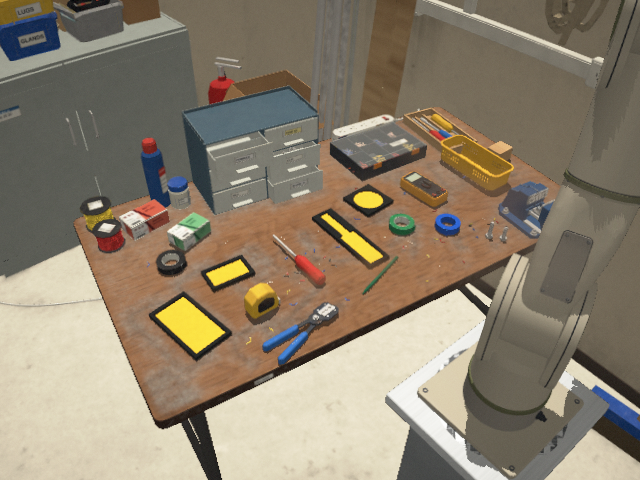

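View pics/side0.png

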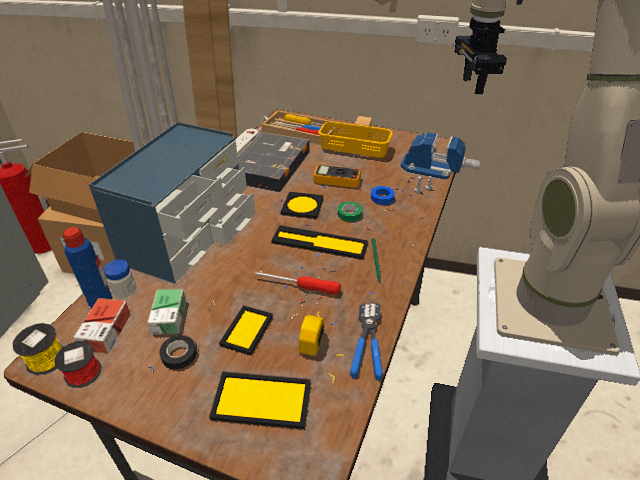

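The multimeter is at scene (424,190), the red screwdriver's handle at (308,268) with its tip at (275,237), and the tape measure at (262,300). The inserts are at (190,324), (228,272), (350,237) and (368,200).

There are three possible rolls: green (402,225), blue (447,225) and black (171,262). Only the green one fits. The screwdrivers in the tray at (430,125) are not part of the job.

```bash
cat > seg.py <<'E'
from h import *
def comps(f,lo,hi,zr,box,amin=25):
    hsv=cv2.cvtColor(f["img"],cv2.COLOR_RGB2HSV); P=cloud(f)
    m=cv2.inRange(hsv,lo,hi)>0
    m&=(f["depth"]>0)&(P[...,2]>zr[0])&(P[...,2]<zr[1])&(P[...,0]>box[0])&(P[...,0]<box[1])&(P[...,1]>box[2])&(P[...,1]<box[3])
    n,l,s,c=cv2.connectedComponentsWithStats(m.astype(np.uint8),connectivity=8)
    out=[]
    for i in range(1,n):
        if s[i,4]<amin: continue
        p=P[l==i]; q=np.percentile(p[:,2],[5,50,95])
        rc=cv2.minAreaRect((p[:,:2]*1000).astype(np.float32))
        out.append((c[i].round(),s[i,4],(q*1000).round(1),np.round(rc[0],1),np.round(rc[1],1),round(rc[2],1)))
    return out
E
python3 - <<'E'
from seg import *
import pickle
B=(0.2,1.0,-0.7,0.9)
for n in("scene","side"):
    f=pickle.load(open(n+"0.pkl","rb")); P=cloud(f)
    print(n)
    for k,lo,hi,z in(("yellow",(22,150,100),(35,255,255),(-.01,.075)),("green",(60,100,40),(85,255,255),(-.01,.05)),("red",(0,190,100),(5,255,255),(0,.05)),("orange",(10,170,100),(22,255,255),(0.01,.05))):
        print(k)
        for o in comps(f,lo,hi,z,B): print("  ",*o)
f=pickle.load(open("scene0.pkl","rb"))
P=cloud(f)
for u,v in((240,200),(295,180),(275,237),(200,150),(265,165),(250,100),(480,165),(300,140),(318,130),(322,188),(320,165),(213,206),(400,165)): print((u,v),P[v,u].round(3))
a=cv2.resize(f["img"][170:300,250:480],None,fx=3.4,fy=3.4,interpolation=cv2.INTER_CUBIC)
cv2.imwrite("pics/crop1.png",a[:,:,::-1]); print(a.shape)
E
```

```text
scene
yellow
   [477. 165.] 43 [ 0.5  3.6 59.9] [ 514. -568.] [ 68.  184.7] 50.5
   [368. 200.] 376 [1.5 5.  8.3] [ 611.3 -221.3] [79.1 80.2] 59.9
   [ 98. 218.] 256 [15.8 40.7 54. ] [949.7 383.6] [68.7 46.7] 84.1
   [354. 240.] 758 [1.5 4.7 8.1] [532.8 -83.6] [ 51.4 212.4] 86.2
   [227. 272.] 576 [1.2 4.2 7.9] [607.  221.4] [92.1 61. ] 85.0
   [260. 290.] 170 [54.4 59.9 62.6] [499.9 215.1] [42.5 86.6] 82.6
   [190. 324.] 1937 [1.9 4.7 7.9] [525.6 366.4] [155.5  79.4] 7.5
green
   [401. 226.] 278 [ 4.4 17.3 21.5] [ 476.9 -211.9] [65.  64.4] 1.2
   [370. 285.] 36 [5.2 6.9 9.8] [374.3 -11.6] [ 4.7 51.9] 12.8
red
   [111. 241.] 171 [11.3 30.1 44. ] [853.9 397.8] [57.5 28.4] 77.5
   [298. 262.] 40 [17.8 22.  29.1] [522.7  81.5] [ 8.5 31.9] 80.6
orange
   [442. 122.] 170 [19.2 28.9 35.8] [ 747.  -674.3] [35.6 99.3] 78.6
   [479. 155.] 658 [13.1 34.  48.6] [ 540.8 -601.5] [212.7  66.7] 12.9
   [469. 166.] 566 [12.9 33.5 47.9] [ 525.1 -537.6] [215.2  69. ] 7.1
   [378. 165.] 31 [32.  38.6 47.2] [ 678.  -320.8] [ 9.7 23.9] 1.6
   [421. 193.] 283 [10.9 21.1 29.8] [ 536.3 -342.2] [134.3  50.1]
[... 1122 characters left out ...]
[15.1 32.9 48.8] [ 537.1 -607.5] [209.8  72.2] 10.1
   [354. 146.] 698 [12.3 29.7 47.8] [ 531.6 -542.1] [217.2  66.7] 1.8
   [337. 179.] 347 [11.4 22.7 29.8] [ 542.9 -359.7] [ 58.8 132.7] 89.8
   [308. 344.] 282 [12.6 35.  48.8] [469.8 249.5] [36.4 16.1] 12.8
(240, 200) [0.79  0.066 0.032]
(295, 180) [ 0.733 -0.07   0.067]
(275, 237) [0.626 0.072 0.02 ]
(200, 150) [0.855 0.127 0.175]
(265, 165) [0.73  0.022 0.153]
(250, 100) [ 0.93  -0.072  0.216]
(480, 165) [ 0.535 -0.607  0.   ]
(300, 140) [ 0.751 -0.101  0.167]
(318, 130) [ 0.756 -0.165  0.171]
(322, 188) [ 0.72  -0.152  0.012]
(320, 165) [ 0.824 -0.229 -0.   ]
(213, 206) [0.806 0.137 0.036]
(400, 165) [ 0.674 -0.407  0.007]
(442, 782, 3)
```

View pics/crop1.png

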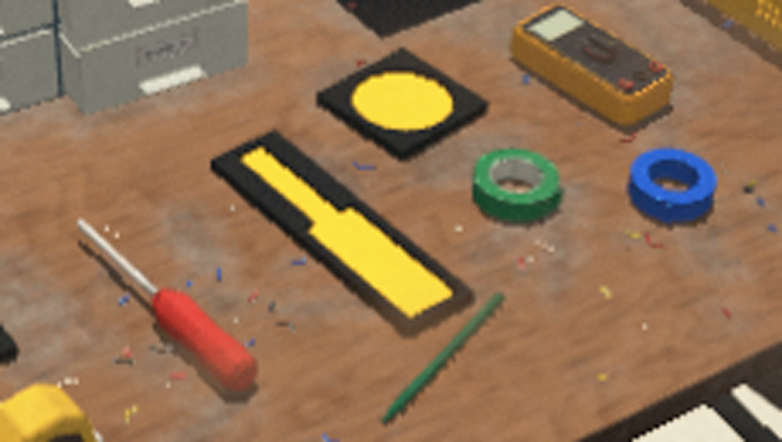

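The crop confirms the parts: green roll at (516,185), blue decoy at (672,185), loose red screwdriver, multimeter face up. The screwdriver insert's narrow channel points away from the robot, the same way as the blade. Next I'll make a short wrist-camera tour to refine the poses.

```bash
cat >> h.py <<'E'
def q(psi): a=np.radians(psi)/2; return [0.,float(np.cos(a)),float(np.sin(a)),0.]
E
python3 - <<'E'
from station import r
from seg import *
import pickle
ims=[]
for i,(p,psi) in enumerate([((.44,-.3,.3),0),((.44,-.06,.3),0),((.44,.28,.3),0)]):
    r.move_ptp(p,q(psi)); f=r.grab_frame("wrist"); pickle.dump(f,open(f"w{i}.pkl","wb")); ims.append(f["img"])
    P=cloud(f); print(i,r.observe()["time_s"],r.observe()["joint_pos"].round(2),f["xyz"])
    for k,lo,hi,z in(("yellow",(22,150,100),(35,255,255),(-.01,.075)),("green",(60,100,40),(85,255,255),(-.01,.05)),("red",(0,190,100),(5,255,255),(0,.05)),("orange",(10,170,100),(22,255,255),(0.01,.05))):
        print(k)
        for o in comps(f,lo,hi,z,(.3,.75,-.5,.5),60): print("  ",*o)
m=np.hstack([cv2.resize(x,(400,300)) for x in (ims[0],ims[1])])
n=np.hstack([cv2.resize(ims[2],(400,300)),np.zeros((300,400,3),np.uint8)])
cv2.imwrite("pics/tour.png",np.vstack([m,n])[:,:,::-1])
E
```

```text
0 1.6167 [ 0.76  0.11 -0.27  1.57  0.03  1.47 -1.08] [ 0.5095962  -0.30069671  0.46070978]
yellow
   [252.  55.] 3607 [2.2 3.6 5.1] [ 609.7 -218.7] [78.7 77.6] 5.3
   [145. 135.] 4484 [2.4 3.8 5.3] [528.9 -80. ] [ 46.4 211.3] 88.0
   [378. 105.] 447 [25.3 26.7 28.2] [ 546.4 -366.2] [126.4  57. ] 0.9
green
   [251. 166.] 1234 [16.1 17.9 19.3] [ 479.8 -212.9] [63.  63.1] 75.1
   [141. 236.] 535 [3.3 6.  7.7] [385.8 -50. ] [  7.6 148.5] 14.3
red
   [ 30. 161.] 1434 [10.5 21.1 26.9] [493.8  81.3] [45.7 95.1] 90.0
orange
   [370. 109.] 996 [20.8 25.7 28.3] [ 545.7 -366.1] [131.7  62.8] 0.9
1 2.6167 [ 0.56 -0.08 -0.48  1.76 -0.04  1.46 -1.49] [ 0.51030306 -0.06135117  0.46101827]
yellow
   [452.  57.] 3483 [2.  3.5 5. ] [ 609.9 -219. ] [77.4 77.7] 84.6
   [335. 134.] 4855 [2.2 3.6 5. ] [529.  -79.4] [ 44.9 211.7] 88.1
   [87. 62.] 3028 [2.4 3.8 5.3] [607.3 222.9] [92.3 51.9] 83.0
   [582.  58.] 64 [25.4 26.6 28.3] [ 607.4 -365.3] [ 2.7 44.1] 1.5
   [ 10. 152.] 1741 [2.5 3.9 5.4] [515.7 333.9] [ 47.8 138. ] 78.1
   [ 83. 178.] 1175 [49.2 58.4 61. ] [471.9 220.6] [54.6 31.4] 89.1
green
   [4
[... 223 characters left out ...]
] 1913 [11.8 24.5 27.7] [ 546.1 -364.2] [131.3  62.1] 0.6
   [115. 176.] 659 [14.3 33.2 47.2] [470.7 192.8] [16.  35.5] 84.8
2 3.95 [ 0.25  0.18 -1.01  1.57  0.15  1.48 -2.34] [0.51117884 0.27894115 0.46076337]
yellow
   [368.  59.] 3353 [2.  3.5 5.1] [607.  222.7] [89.4 51.9] 84.0
   [600. 139.] 3886 [1.8 3.3 4.8] [528.9 -79.5] [ 47.8 211.6] 88.6
   [249. 126.] 7468 [2.2 3.7 5.1] [527.4 368. ] [147.3  78.1] 7.9
   [373. 177.] 1133 [50.  58.6 61. ] [471.9 222.5] [56.  31.2] 88.6
green
   [564. 237.] 514 [2.4 5.3 7.3] [386.6 -49.7] [  7.  146.4] 14.1
red
   [483. 159.] 1474 [14.4 23.3 26.6] [495.   78.2] [96.7 25.9] 0.1
orange
   [346. 174.] 254 [19.9 45.7 49.5] [472.5 244. ] [23.3 34.8] 83.8
```

View pics/tour.png

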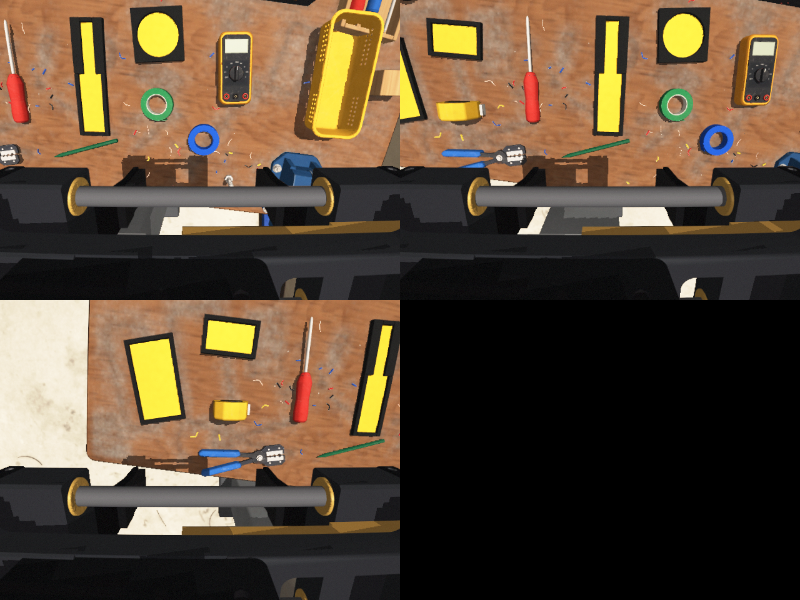

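The tour pins everything down: multimeter top-right, green roll at frame 1 (157,104), blue decoy at (203,138). The tape measure's long axis is along world y. I'll get the tape measure's full extent from the cloud, then place it first.

```bash
cat > pp.py <<'E'
from station import r
from h import *
def pick(x,y,psi,ztcp,effort,zup=0.13):
    r.move_gripper(0.087)
    r.move_ptp((x,y,zup),q(psi))
    r.move_straight((x,y,ztcp),rate=0.12)
    r.move_gripper(0.0,effort)
    o=r.observe(); print("grip",o["opening"],o["gripper_force"],o["ee_pos"].round(4),o["time_s"])
    p=o["ee_pos"]; r.move_straight((x,y,zup),rate=0.12)
    o=r.observe(); print("lift",o["opening"],o["gripper_force"],o["wrist_force"].round(2))
def place(x,y,psi,ztcp,zup=0.13,release=0.087,rate=0.2):
    r.move_straight((x,y,zup),rotation=q(psi),rate=rate)
    r.move_straight((x,y,ztcp+0.015),rate=0.12)
    c=r.move_straight((x,y,ztcp-0.002),rate=0.03,contact_N=3)
    o=r.observe(); print("down",c,o["ee_pos"].round(4),o["opening"],o["wrist_force"].round(2))
    r.move_gripper(release)
    r.move_straight((x,y,zup),rate=0.12)
    print("t",r.observe()["time_s"])
E
python3 - <<'E'
from seg import *
import pickle
for n in ("w1","w2","side0","scene0"):
    f=pickle.load(open(n+".pkl","rb")); P=cloud(f).reshape(-1,3)
    for z0,z1 in((.012,.07),(.056,.07)):
        m=(P[:,2]>z0)&(P[:,2]<z1)&(abs(P[:,0]-.472)<.055)&(abs(P[:,1]-.222)<.065)
        p=P[m]; print(n,z0,m.sum(),(np.percentile(p,[1,50,99],axis=0)*1000).round(0).tolist(),cv2.minAreaRect((p[:,:2]*1000).astype(np.float32)))
from station import r
r.move_ptp((.40,.222,.25),q(0)); f=r.grab_frame("wrist"); P=cloud(f).reshape(-1,3)
m=(P[:,2]>.056)&(P[:,2]<.07)&(abs(P[:,0]-.472)<.055)&(abs(P[:,1]-.222)<.065)
p=P[m];print((np.percentile(p,[1,50,99],axis=0)*1000).round(0).tolist(),cv2.minAreaRect((p[:,:2]*1000).astype(np.float32)))
print(f["xyz"])
a=cv2.resize(f["img"][100:280,200:440],None,fx=3.2,fy=3.2); cv2.imwrite("pics/tm.png",a[:,:,::-1])
for psi in(88.8,-91.2):
  for P in((.472,.222,.01),(.607,.2227,.14)): print(psi,r.ik(P,q(psi)))
E
```

```text
w1 0.012 2159 [[454.0, 181.0, 13.0], [473.0, 204.0, 52.0], [490.0, 249.0, 62.0]] ((471.7986145019531, 217.12210083007812), (75.25732421875, 36.588321685791016), 89.02135467529297)
w1 0.056 838 [[455.0, 204.0, 56.0], [472.0, 220.0, 59.0], [488.0, 239.0, 62.0]] ((470.7701721191406, 220.6097412109375), (40.99711227416992, 33.81231689453125), 88.89218139648438)
w2 0.012 1806 [[455.0, 182.0, 13.0], [474.0, 225.0, 56.0], [490.0, 254.0, 61.0]] ((471.8005065917969, 217.55218505859375), (74.09135437011719, 35.854393005371094), 88.9971694946289)
w2 0.056 902 [[455.0, 205.0, 56.0], [473.0, 224.0, 59.0], [488.0, 241.0, 62.0]] ((471.41888427734375, 223.1210479736328), (37.98727798461914, 33.80546188354492), 86.41304016113281)
side0 0.012 762 [[452.0, 196.0, 13.0], [468.0, 239.0, 51.0], [487.0, 255.0, 62.0]] ((469.15997314453125, 222.74485778808594), (65.17713165283203, 35.61005401611328), 87.89301300048828)
side0 0.056 279 [[453.0, 204.0, 56.0], [470.0, 226.0, 60.0], [487.0, 242.0, 63.0]] ((469.89508056640625, 222.97869873046875), (40.644344329833984, 34.266483306884766), 87.4787826538086)
scene0
[... 230 characters left out ...]
0, 60.0], [487.0, 240.0, 64.0]] ((470.30364990234375, 221.9375457763672), (38.50348663330078, 37.95849609375), 87.7795639038086)
[[456.0, 205.0, 56.0], [473.0, 223.0, 59.0], [488.0, 241.0, 61.0]] ((471.3938293457031, 222.43092346191406), (38.910858154296875, 33.8586311340332), 88.83511352539062)
[0.47046079 0.22085768 0.4111886 ]
88.8 [ 0.30579818  0.55099584 -0.99485955  1.90293454  0.5523043   0.99159689
 -0.96003133]
88.8 [ 0.31396273  0.68530628 -1.09112448  1.46037968  0.61097468  1.36434482
 -0.82876109]
-91.2 [ 0.46590643  0.72867432 -1.24477467  1.89712752  0.77947882  1.1138889
  2.03010385]
-91.2 [ 0.38136989  0.78200579 -1.24954266  1.45712093  0.74145294  1.42972959
  2.24174243]
```

View pics/tm.png

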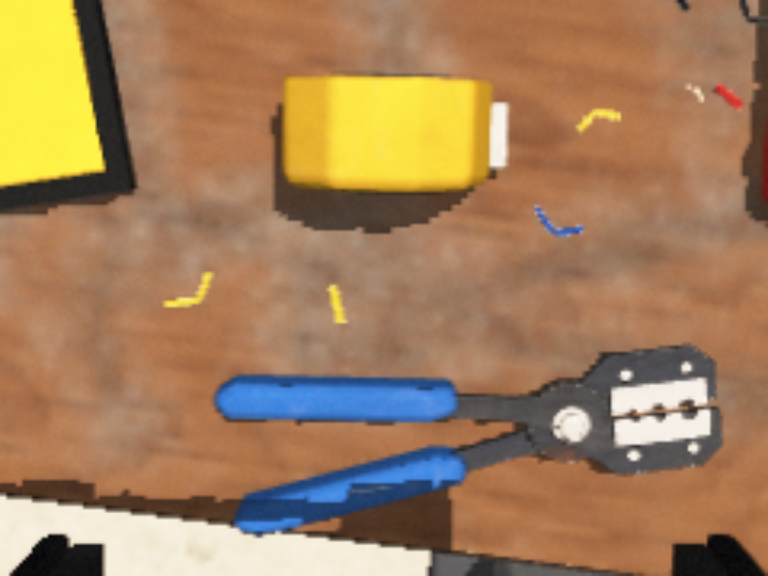

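The tape measure spans y = 180–254 mm including its white tab, centred on about (472, 218), at 88.9°. The pliers are clear if I open to only 60 mm.

```bash
sed -i 's/zup=0.13):\n/&/; s/def pick(x,y,psi,ztcp,effort,zup=0.13):/def pick(x,y,psi,ztcp,effort,zup=0.13,op=0.087):/; s/r.move_gripper(0.087)/r.move_gripper(op)/' pp.py
python3 - <<'E'
from pp import *
pick(.4715,.218,88.9,.020,25,op=.06)
place(.607,.2227,83.8,.024,release=.06)
f=r.grab_frame("scene"); P=cloud(f)
f=r.grab_frame("wrist"); P=cloud(f); m=(P[...,2]>.056)&(P[...,2]<.075)&(abs(P[...,0]-.607)<.06)&(abs(P[...,1]-.222)<.07)
p=P[m]; print(len(p), p.mean(0) if len(p) else 0, p[:,2].max() if len(p) else 0)
save(f,"pics/tmplaced.png")
r.move_ptp((.495,.0775,.13),q(-2)); print(r.observe()["time_s"],r.observe()["joint_pos"])
E
```

```text
grip 0.033804334412994574 24.9863443043796 [0.4716 0.218  0.0201] 8.0833
lift 0.033896022313718216 24.981536809887075 [ 0.6   0.04 -2.84]
down True [0.6069 0.2226 0.024 ] 0.03349016459562689 [-0.48 -0.79  4.68]
t 13.1833
3116 [0.60724171 0.22859116 0.06194639] 0.06624768787622703
14.3333 [ 0.43057589  0.21023529 -0.74249579  1.86621352  0.15688308  1.1238168
 -1.97171433]
```

The tape measure is seated: its top is at 66 mm, which is 4 + 62. Next is the screwdriver.

```bash
python3 - <<'E'
from pp import *
pick(.4945,.077,-2,.009,20,op=.06)
place(.480,-.0781,-1.8,.014,release=.05)
f=r.grab_frame("side"); save(f,"pics/x.png")
a=cv2.resize(f["img"][150:420,180:440],None,fx=2.2,fy=2.2,interpolation=cv2.INTER_CUBIC); cv2.imwrite("pics/sd.png",a[:,:,::-1])
E
```

```text
grip 0.027733201083363922 19.981229715049267 [0.4945 0.0769 0.0091] 16.6167
lift 0.027924155031619914 19.982295613735914 [-0.    0.22 -0.64]
down True [ 0.4797 -0.0783  0.0128] 0.02826781777897667 [-0.38 -0.93  5.51]
t 22.0583
```

View pics/sd.png

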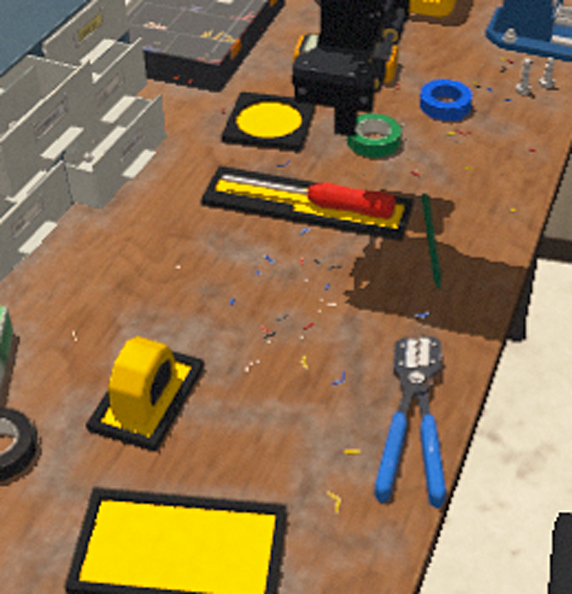

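The tape measure at crop (140,390) and the screwdriver at (310,190) both sit inside their inserts. Next, the roll and then the multimeter.

```bash
python3 - <<'E'
from pp import *
pick(.479,-.213,0,.009,20)
place(.6097,-.219,0,.013)
pick(.546,-.3655,0.9,.011,35,zup=.18)
E
```

```text
grip 0.06299156553771139 20.0003052640659 [ 0.4791 -0.2132  0.0092] 25.325
lift 0.0626181878406305 19.999911605691523 [-0.21  0.28 -0.23]
down True [ 0.6096 -0.219   0.0129] 0.06214441397317404 [-0.03  0.32  3.43]
t 30.65
grip 0.061802840194213 35.00016510486603 [ 0.546  -0.3658  0.0111] 33.7
lift 0.06174791134068208 34.999149441719055 [ 0.16 -0.73 -3.03]
```

```bash
python3 - <<'E'
from pp import *
try: place(.5272,.3675,7.7,.015,zup=.18)
except r.IKError as e: print("IK",e,r.observe()["ee_pos"])
f=r.grab_frame("side")
ims=[cv2.resize(f["img"][150:450,180:440],None,fx=1.5,fy=2)]
r.move_ptp((.44,.05,.3),q(0)); g=r.grab_frame("wrist"); P=cloud(g); print(r.observe()["time_s"])
cv2.imwrite("pics/end.png",np.hstack([cv2.resize(f["img"][150:450,180:440],(390,450)),cv2.resize(g["img"][:300],(400,450))])[:,:,::-1])
E
```

```text
down True [0.5271 0.3673 0.015 ] 0.061844250258522915 [-0.57 -0.59  4.84]
t 43.2583
44.675
```

View pics/end.png

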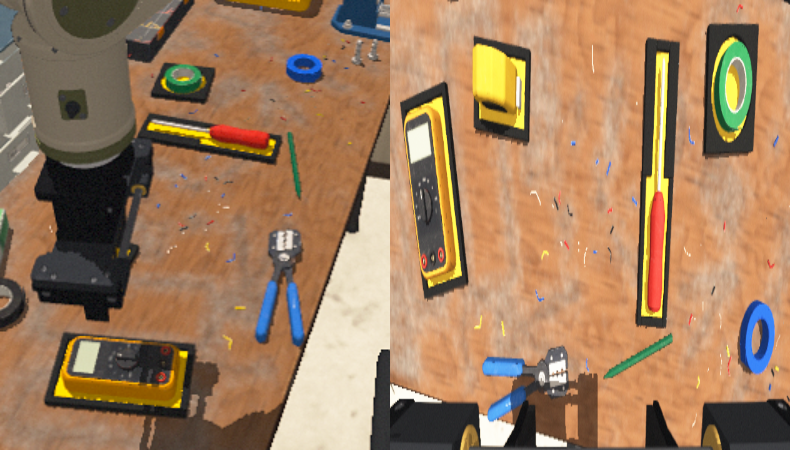

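All four are in. The roll looks slightly off-centre, so I'll do one numeric check before handing in.

```bash
python3 - <<'E'
from seg import *
from station import r
r.move_ptp((.5,-.2,.3),q(0)); f=r.grab_frame("wrist")
for o in comps(f,(60,100,40),(85,255,255),(.018,.03),(.5,.7,-.3,-.1)): print(*o)
for o in comps(f,(0,190,100),(5,255,255),(0.005,.05),(.4,.6,-.2,0.)): print(*o)
r.move_ptp((.45,.34,.3),q(10)); f=r.grab_frame("wrist"); P=cloud(f)
p=P[(P[...,2]>.028)&(P[...,2]<.05)&(abs(P[...,0]-.527)<.09)&(abs(P[...,1]-.367)<.06)]
print(np.percentile(p[:,2],[5,50,95,100]),cv2.minAreaRect((p[:,:2]*1000).astype(np.float32)))
E
```

```text
[339. 107.] 1241 [20.4 21.8 23.3] [ 609.7 -218. ] [61.2 62.2] 60.5
[218. 201.] 51 [23.  25.1 27.2] [498.5 -69. ] [ 4.5 44.6] 87.0
[237. 201.] 98 [19.9 22.2 25.2] [498.1 -90.9] [44.6  4.7] 1.4
[238. 237.] 90 [19.6 22.6 26.4] [452.4 -89.4] [ 6.9 39.9] 79.6
[222. 241.] 71 [22.8 26.1 30. ] [449.8 -68.4] [38.3 12.2] 16.6
[0.02972253 0.03224921 0.03752593 0.04510204] ((526.9552001953125, 368.0705871582031), (131.9798126220703, 60.98683166503906), 7.648687362670898)
```

```bash
python3 -c "
from station import r
print(r.hand_in())"
```

```text
the job is handed in; nothing more can be done
None
```

All four items are in their matching inserts, let go, and the job is handed in after about 47 s of robot time; the final camera check looked right, but the hand-in gave no pass/fail verdict.

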